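# Seat a plaster blank in the carving nest

### The job

Pick up the square plaster blank, set it down on the open apron in front of the guide rails of the wooden carving nest and let go. Then push it from behind, in between the rails, until it sits fully home and straight against the metal stop, and keep pressing it there with a steady push of about 10 newtons for a second before you back away. Plaster chips, so never press it harder than 20 newtons against the stop, do not force it between the rails, and leave the other blanks, the tin and the jar where they are.

Things in the scene. Friction and masses are not known exactly. Their poses are not given: they have to be found in the camera images.
- blank_square: The square cast-plaster blank, off-white, 48 x 48 mm at its foot and 20 mm high with rounded corners and slightly tapering sides, about 60 g. Origin: centre of its underside; z up; x and y are square to its sides.
- blank_oblong: Bystander: an oblong plaster blank 40 x 55 x 16 mm (x, y, z). Origin: centre of its underside.
- blank_narrow: Bystander: a narrow plaster blank 30 x 60 x 14 mm (x, y, z). Origin: centre of its underside.
- tin: Bystander: blue-grey round tin with a cream lid, 57 mm across, 72 mm high, standing loose. Origin: centre of its underside.
- jar: Bystander: small clear jar with ochre pigment, 47 mm across, 98 mm high, standing loose. Origin: centre of its underside.
- nest: The carving nest, fixed to the bench: plywood board 200 x 140 mm (along its x, y), 12 mm thick, top (deck) at z = 12 mm, with two dark wooden guide rails 14 mm high and 14 mm thick on it. Origin: underside of the board, on its centre line (board spans x -96 to +104 mm); z up; x is the push direction. From x = -96 to -30 mm the deck is an open apron without rails.
- throat (a point): Nominal end of the rails' converging part, on the deck (x = +30 mm, y = 0, z = +12 mm in the nest's frame). Inside, the rails are 83 mm apart at the mouth (x = -30 mm), converge at 15 degrees a side to 51 mm, then run parallel to the stop: 1.5 mm play a side. The pair of rails is locked anywhere up to 6 mm to either side of y = 0; NOT in any reading: let the waxed, slippery rails lead the blank.
- stop: The end stop: aluminium block 36 mm wide, 18 mm high, at y = 0 between the rails' far ends. Its face that meets the blank is locked anywhere from x = 64 to 74 mm in the nest's frame (home: blank's centre at x = 40 to 50 mm); this setting is NOT in the reading: feel for it. Sprung: yields 1.1 mm per 10 N, 4 mm at most. Origin: on the deck above the nest's origin.
- apron (a point): Point on the deck (x = -60 mm, y = 0, z = +12 mm in the nest's frame), the middle of the apron, where the blank's centre may be set down: there it is clear of the rails, with room for the fingers on both sides.

How it is judged:
By the outcome, as a careful person would: the job done as asked, in the order asked, and still so for the second after the job is handed in, with the robot touching nothing.
It also fails if it takes over 67 s, if anything falls off the work surface, if the arm or the gripper's body presses on something with over 40 N, if the wrist force passes 120 N, or if a joint passes its speed limit or range.

### The arm

A 6-joint arm with a two-finger parallel gripper is mounted at the origin on a cart in front of the work surface, level with it; the furniture and walls round the work are solid. World frame = base frame: x ahead of the robot, y to its left, z up, the work surface at z = 0. Lengths are in m, angles in degrees, forces in N, time in s.
With the tool pointing down it reaches from about 0.275 to 0.875 m from the base axis. Payload 12.5 kg.
Tool frame: the origin (TCP) lies at the very end of the fingers, on their centre line; the grasp point (between the pads) lies 19 mm behind it (robot.grasp_offset is the distance from the TCP to the grasp point, in m); z points along the fingers, y is the direction in which the jaws open and shut (so a half turn about z gives the same grasp; the last joint's range is limited). The gripper opens to 85 mm and grips with 20 to 120 N. Pads are 22 mm wide; open, the fingers measure 114 mm over their backs; the gripper's body (76 mm by 85 mm) begins 54 mm behind the grasp point. The pads swing forward as they close: fully open they stand 13 mm farther back than shut.
Start: joints at [58.923, 20.094, 94.641, -0, 65.266, -4.847], TCP at [0.243, 0.493, 0.231] pointing down, gripper open.
Joint ranges: [-157.81, 157.81], [-45, 120.19], [0.68, 151.7], [-89.99, 269.99], [4.06, 180], [-164.3, 164.3]. Speed limits (degrees/s): [127.2, 127.2, 159.86, 180, 180, 180].

### API

Orientations are given as [roll, pitch, yaw] about the fixed x, y, z axes, in that order (R = Rz(yaw) Ry(pitch) Rx(roll)).
In Python, from workcell import robot gives the robot as it stands. The module is installed in compiled form; this text tells all that it offers.
- The arm moves only by the shell command python3 -m pendant 'ROWS' [FORCE]. ROWS is JSON, a list of rows, each a list of 5 numbers: the opening, from 0 (shut) to 1 (fully open), then the shift along the world's x, y, z in cm, then the turn about the world's z in rad. A call has 1 to 12 rows; each row is the pose to reach, as a shift and turn from the pose measured when the call began; what a row does not reach only later rows make up. A row lasts 1/12 s, in which the tool goes at most 41.7 mm and 7.16 degrees, less where a joint would pass 70% of its speed; a pose out of reach is approached as far as the arm can. A call with a gripper value outside its range is refused whole. The fingers move at their own pace and stop on an object; FORCE is the grip in N (left out, the last holds). Time passes only in rows, so rows that repeat a pose let the fingers close. It gives the time, the measured TCP pose, the force and the opening at its end, in the units of the state.
- robot.read_state(): the state, without advancing time (a new reading comes with each control period).
- robot.camera(name): name is "side" or "top"; returns the picture (384x512x3 uint8, blue, green, red); there is no depth.
- robot.camera_info(name): a dict with "fov_y" (degrees; the focal length in pixels is half the picture's height over the tangent of half this angle, whatever the lens; pixels are square), "cx", "cy" (the principal point, pixels), "world_to_cam" (4x4, takes a point from world to camera coordinates). Camera axes: x right, y up, looking along -z (the intrinsics and any distortion apply to the point x, -y, -z); pixel columns grow to the right and rows downward; lengths in m; the calibration is good to about 2 mm. A picture is of the moment at which its call begins. camera_info takes no time and is no camera call.
- robot.close_job(): hands the job in, once; it reports no verdict.
Trained networks look in the newest picture that a camera, given by its name, has taken for a name from the list of things; names that differ only in an ending like _2 or _b are one class to them, and where a whole thing is asked for, a point or a joint stands for the part that bears it (a point fixed in the world has none). Each returns a list of dicts, best first, with "score" (0 to 1); they miss things now and then, are a little off and sometimes report something else, mostly with a low value. They report only what shows in the picture. A call takes as long as a camera call.
- robot.search_frame(camera, query): "at" ([row, column] in pixels, amid what is visible of it).
- robot.outline_of(camera, query): "pixels" (384x512 bool, what is visible of it) and "at" ([row, column] in pixels, amid what is visible of it).
The state is a dict: "time": time; "qpos": joint angles; "joint_vel": joint speeds; "effort": joint torques, N m; "eef_pos": TCP position; "tcp_rot": TCP orientation; "force": force on the tool from outside, world axes, zero at the start; "moment": the same for the moment, N m; "finger_gap": opening from 0.0 (shut) to 1.0 (fully open).
Only numpy, scipy, OpenCV 4.12 (cv2) and the standard library are available. Lean on these libraries where they do the work, as an engineer would, in place of code of your own. Each camera call takes 0.05 s, during which the arm holds its last target.

## Working session

There is one attempt and no reset: what is moved stays moved. The work goes in short steps, Python scripts to look and compute and a shell command to move; the robot and the scene stay as the last step left them, time stands still between calls to the robot, and variables do not carry over. Pictures are saved under pics/ and viewed, and the job is handed in when it is done.

```bash
mkdir -p pics; python3 - <<'E'
from workcell import robot
import cv2,numpy as np
s=robot.read_state();print(s)
for c in("side","top"):
    im=robot.camera(c);cv2.imwrite(f"pics/{c}0.png",im)
    i=robot.camera_info(c);print(c,i)
    for q in("blank_square","nest","stop","tin","jar","blank_oblong","blank_narrow"):
        r=robot.outline_of(c,q)
        print(q,[(round(d["score"],2),np.round(d["at"],1).tolist(),int(d["pixels"].sum())) for d in r[:3]])
        if r: np.save(f"pics/{c}_{q}.npy",r[0]["pixels"])
E
```

```text
{'time': 0.0, 'qpos': array([ 5.89227128e+01,  2.01244719e+01,  9.46750578e+01,  9.58709813e-04,
        6.52646211e+01, -4.84899833e+00]), 'joint_vel': array([-0.00958354,  0.02397207,  0.03106108,  0.12226553,  0.0262769 ,
        0.08161087]), 'effort': array([ 3.09880870e-04, -5.06104910e+01, -2.91408956e+01, -1.32858295e-04,
        4.49461091e-03, -5.49977770e-07]), 'eef_pos': array([0.24289995, 0.49311122, 0.23076968]), 'tcp_rot': array([-1.79936152e+02, -6.28984494e-03,  1.53771306e+02]), 'force': array([ 0.34191521, -0.76432938, -0.5456841 ]), 'moment': array([-0.03635045, -0.01257773,  0.013327  ]), 'finger_gap': 0.9997652341902388}
side {'fov_y': 44.96693289007869, 'cx': 262.0360825589088, 'cy': 190.78883120402367, 'world_to_cam': array([[-9.99992763e-01, -9.63023437e-04,  3.68059200e-03,
         5.51044847e-01],
       [ 3.71221019e-03, -4.58773225e-01,  8.88545636e-01,
        -4.59024989e-02],
       [ 8.32866790e-04,  8.88552869e-01,  4.58773480e-01,
        -1.35241246e+00],
       [ 0.00000000e+00,  0.00000000e+00,  0.00000000e+00,
         1.00000000e+00]])}
blank_
[... 238 characters left out ...]
36, [242.2, 298.8], 268)]
top {'fov_y': 49.86387425169643, 'cx': 253.67527800425398, 'cy': 182.92455808758874, 'world_to_cam': array([[ 0.0236642 , -0.99957458, -0.01704877, -0.00394564],
       [ 0.99600521,  0.02210408,  0.08651603, -0.55329043],
       [-0.08610237, -0.019028  ,  0.99610457, -1.14344767],
       [ 0.        ,  0.        ,  0.        ,  1.        ]])}
blank_square [(0.83, [169.0, 159.8], 296), (0.26, [190.7, 294.3], 3338)]
nest [(0.71, [190.7, 300.7], 3435)]
stop [(0.45, [159.1, 303.3], 134)]
tin [(0.67, [147.4, 368.0], 465)]
jar [(0.94, [214.3, 370.4], 382)]
blank_oblong [(0.71, [213.6, 182.7], 255)]
blank_narrow [(0.73, [189.6, 298.0], 3358), (0.68, [212.8, 143.4], 215)]
```

```bash
python3 - <<'E'
import cv2
a=cv2.imread("pics/top0.png");cv2.imwrite("pics/topz.png",cv2.resize(a[110:260,110:410],None,fx=2.66,fy=2.66,interpolation=cv2.INTER_CUBIC))
a=cv2.imread("pics/side0.png");cv2.imwrite("pics/sidez.png",cv2.resize(a[100:300,150:400],None,fx=3,fy=3,interpolation=cv2.INTER_CUBIC))
E
```

```text
(no output)
```

View pics/top0.png

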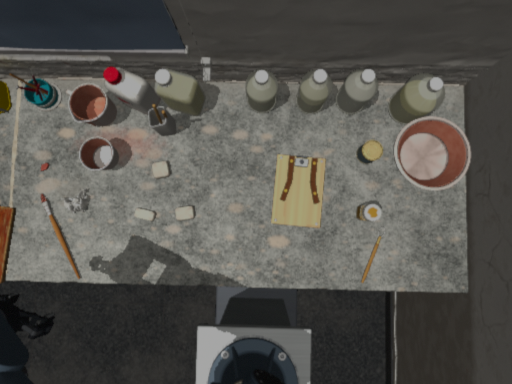

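View pics/topz.png

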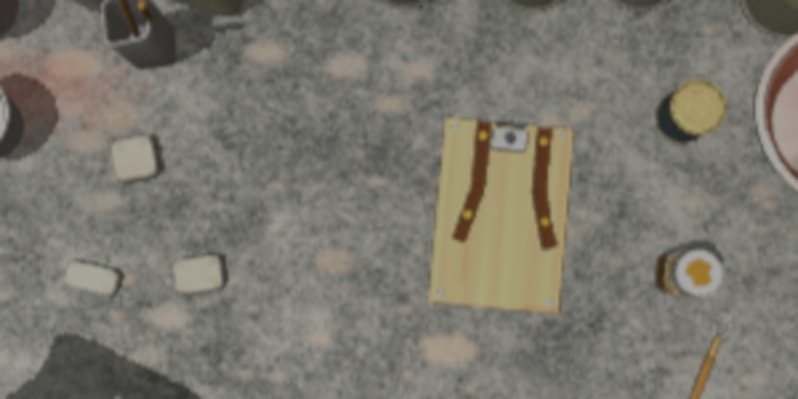

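View pics/sidez.png

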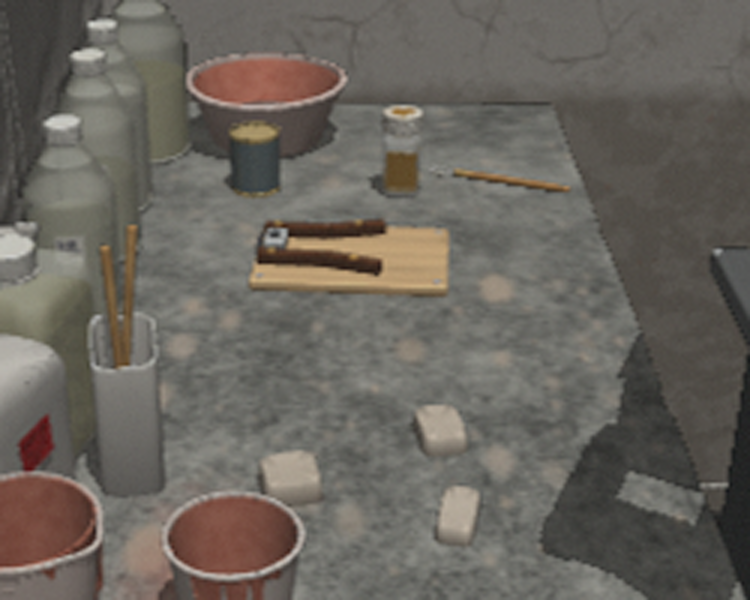

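```bash
cat > h.py <<'E'
import numpy as np,cv2
from workcell import robot
from scipy.optimize import minimize
def proj(c,P):
    i=robot.camera_info(c);T=np.array(i["world_to_cam"]);f=192/np.tan(np.radians(i["fov_y"]/2))
    q=np.atleast_2d(P)@T[:3,:3].T+T[:3,3]
    return np.c_[i["cx"]+f*q[:,0]/-q[:,2], i["cy"]-f*q[:,1]/-q[:,2]]
def unproj(c,uv,z):
    i=robot.camera_info(c);T=np.array(i["world_to_cam"]);f=192/np.tan(np.radians(i["fov_y"]/2))
    R=T[:3,:3];o=-R.T@T[:3,3]
    d=R.T@np.array([(uv[0]-i["cx"])/f,-(uv[1]-i["cy"])/f,-1]);return o+d*(z-o[2])/d[2]
def box(x0,x1,y0,y1,z0,z1,t=0,n=0.):
    P=[]
    for z,k in((z0,0),(z1,t)):
        for sx in(0,1):
            for sy in(0,1):
                x=(x0+k,x1-k)[sx];y=(y0+k,y1-k)[sy]
                if n and 1:  # chamfered corners
                    ex=n if sx==0 else -n;ey=n if sy==0 else -n
                    P+=[[x+ex,y,z],[x,y+ey,z],[x+.3*ex,y+.3*ey,z]]
                else:P.append([x,y,z])
    return np.array(P)
def place(P,x,y,a):
    c,s=np.cos(a),np.sin(a);return P@np.array([[c,-s,0],[s,c,0],[0,0,1]]).T+[x,y,0]
S=16
def render(c,P,roi):
    r0,r1,c0,c1=roi;uv=(proj(c,P)+.5-[c0,r0])*S-.5
    m=np.zeros(((r1-r0)*S,(c1-c0)*S),np.float32)
    cv2.fillConvexPoly(m,np.round(cv2.convexHull(uv.astype(np.float32))*16).astype(np.int32),1.,shift=4)
    return cv2.resize(m,(c1-c0,r1-r0),interpolation=cv2.INTER_AREA)
def fit(P,targets,x0,steps=(.008,.008,.1)):
    # targets: list (cam,soft mask roi, roi)
    def cost(p):return sum(np.abs(render(c,place(P,*p),roi)-m).sum() for c,m,roi in targets)
    best=None
    for da in(-.15,0,.15):
        x=np.array(x0)+[0,0,da]
        s=np.vstack([x]+[x+np.eye(3)[k]*steps[k] for k in range(3)])
        r=minimize(cost,x,method="Nelder-Mead",options=dict(initial_simplex=s,xatol=1e-5,fatol=1e-3,maxiter=300))
        if best is None or r.fun<best.fun:best=r
    return best
E
python3 - <<'E'
from h import *
for c in("top","side"):
    im=cv2.imread(f"pics/{c}0.png")
    m=np.load(f"pics/{c}_blank_square.npy");r,q=np.where(m);roi=(r.min()-5,r.max()+6,q.min()-5,q.max()+6)
    print(c,roi);sub=im[roi[0]:roi[1],roi[2]:roi[3]]
    print(sub[:,:,2][sub.shape[0]//2].tolist(),sub[:,:,0][sub.shape[0]//2].tolist());print(sub[:,sub.shape[1]//2,2].tolist())
    print(unproj(c,np.mean(np.c_[q,r],0),.015))
for q,z in(("nest",.012),("tin",.06),("jar",.09),("blank_oblong",.01),("blank_narrow",.01)):
    m=np.load(f"pics/top_{q}.npy");r,k=np.where(m);print(q,unproj("top",[k.mean(),r.mean()],z),k.min(),k.max(),r.min(),r.max())
E
```

```text
top (np.int64(156), np.int64(184), np.int64(146), np.int64(176))
[129, 123, 115, 108, 115, 133, 148, 162, 165, 166, 166, 166, 166, 166, 166, 166, 166, 166, 166, 166, 165, 157, 105, 66, 70, 90, 123, 128, 127, 124] [120, 115, 107, 102, 106, 118, 130, 144, 148, 148, 148, 147, 146, 146, 146, 147, 147, 148, 147, 148, 149, 140, 91, 56, 65, 85, 116, 121, 121, 118]
[134, 130, 120, 115, 115, 137, 158, 165, 166, 166, 166, 166, 166, 166, 166, 166, 166, 165, 165, 160, 134, 95, 103, 119, 120, 121, 126, 128]
[0.58806176 0.27703587 0.015     ]
side (np.int64(245), np.int64(274), np.int64(231), np.int64(263))
[121, 122, 124, 125, 98, 69, 83, 130, 166, 169, 169, 169, 171, 173, 172, 172, 172, 170, 171, 171, 169, 169, 175, 184, 182, 142, 105, 108, 111, 111, 107, 107] [113, 117, 118, 118, 93, 59, 70, 110, 142, 144, 143, 144, 145, 148, 146, 145, 148, 145, 145, 145, 144, 144, 149, 158, 155, 122, 98, 106, 107, 107, 101, 99]
[104, 106, 111, 120, 116, 146, 175, 181, 178, 177, 175, 173, 171, 173, 172, 171, 172, 152, 139, 131, 122, 114, 108, 101, 135, 166, 163, 129, 106]
[0.58688609 0.28360389 0.015     ]
nest [ 0.53615198 -0.11764623  0.012     ] 271 325 154 227
tin [ 0.64428276 -0.30689242  0.06      ] 356 382 140 163
jar [ 0.47717393 -0.29497955  0.09      ] 356 380 203 220
blank_oblong [0.46637234 0.20348957 0.01      ] 175 194 205 219
blank_narrow [ 0.53628835 -0.11784125  0.01      ] 272 325 153 227
```

```bash
cat > meas.py <<'E'
from h import *
def tgt_top(im,mask,lo=122,hi=165,pad=4):
    r,q=np.where(mask);roi=(r.min()-pad,r.max()+pad+1,q.min()-pad,q.max()+pad+1)
    s=im[roi[0]:roi[1],roi[2]:roi[3],2].astype(float);m=np.clip((s-lo)/(hi-lo),0,1)
    k=cv2.dilate(mask.astype(np.uint8),np.ones((3,3)))[roi[0]:roi[1],roi[2]:roi[3]];m=m*k
    return("top",m.astype(np.float32),roi)
def tgt_mask(c,mask,pad=4):
    r,q=np.where(mask);roi=(r.min()-pad,r.max()+pad+1,q.min()-pad,q.max()+pad+1)
    return(c,mask[roi[0]:roi[1],roi[2]:roi[3]].astype(np.float32),roi)
SQ=box(-.024,.024,-.024,.024,0,.02,.0015,.004)
E
python3 - <<'E'
from meas import *
im=cv2.imread("pics/top0.png")
mt=np.load("pics/top_blank_square.npy");ms=np.load("pics/side_blank_square.npy")
for n,t in(("topcol",[tgt_top(im,mt)]),("topmask",[tgt_mask("top",mt)]),("side",[tgt_mask("side",ms)]),("both",[tgt_top(im,mt),tgt_mask("side",ms)])):
    r=fit(SQ,t,[.588,.28,.0]);print(n,np.round(r.x[:2]*1000,1),np.degrees(r.x[2]),r.fun)
# nest
B=box(-.096,.104,-.07,.07,0,.012)
hsv=cv2.cvtColor(im,cv2.COLOR_BGR2HSV)
m=np.load("pics/top_nest.npy")
ms=np.load("pics/side_nest.npy")
c=np.zeros(m.shape,np.uint8);sub=(hsv[...,1]>75);c[140:240,262:338]=sub[140:240,262:338]
n,l,st,_=cv2.connectedComponentsWithStats(c);k=1+np.argmax(st[1:,4]);c=(l==k).astype(np.uint8);c=cv2.morphologyEx(c,cv2.MORPH_CLOSE,np.ones((9,9)))
print(m.sum(),c.sum())
for nme,t in(("net",[tgt_mask("top",m)]),("col",[tgt_mask("top",c>0)]),("side",[tgt_mask("side",ms)])):
    r=fit(B,t,[.53,-.117,-.05]);print(nme,np.round(r.x[:2]*1000,1),np.degrees(r.x[2]),r.fun)
    o=im.copy() if nme!="side" else cv2.imread("pics/side0.png")
    cc="side" if nme=="side" else "top"
    big=cv2.resize(o,None,fx=4,fy=4,interpolation=cv2.INTER_CUBIC)
    P=[[-.096,-.07,.012],[.104,-.07,.012],[.104,.07,.012],[-.096,.07,.012]]
    uv=(proj(cc,place(np.array(P),*r.x))+.5)*4-.5
    cv2.polylines(big,[uv.round().astype(int)],True,(0,0,255),1)
    uv=(proj(cc,place(np.array([[-.06,0,.012],[-.03,.0415,.012],[-.03,-.0415,.012]]),*r.x))+.5)*4-.5
    for u in uv:cv2.circle(big,u.round().astype(int),3,(255,0,0),-1)
    y,x=(130,240) if cc=="top" else (150,220)
    cv2.imwrite(f"pics/n_{nme}.png",big[y*4:y*4+480,x*4:x*4+480])
a=[cv2.imread(f"pics/n_{k}.png")[:400,:400] for k in("col","side")]
cv2.imwrite("pics/n.png",np.hstack(a))
E
```

```text
topcol [589.3 283.8] -3.968479413701447 90.37364196777344
topmask [589.1 278.7] 11.888702429524864 26.9375
side [588.  275.5] 9.5655094950544 58.0625
both [587.7 277.6] 10.163837901421143 163.3690948486328
3435 3208
net [ 533.1 -117.4] -4.284885659221632 68.28125
col [ 532.1 -118.1] -4.217445809984928 264.70703125
side [ 530.2 -120.6] -3.976759804363693 81.42578125
```

View pics/n.png

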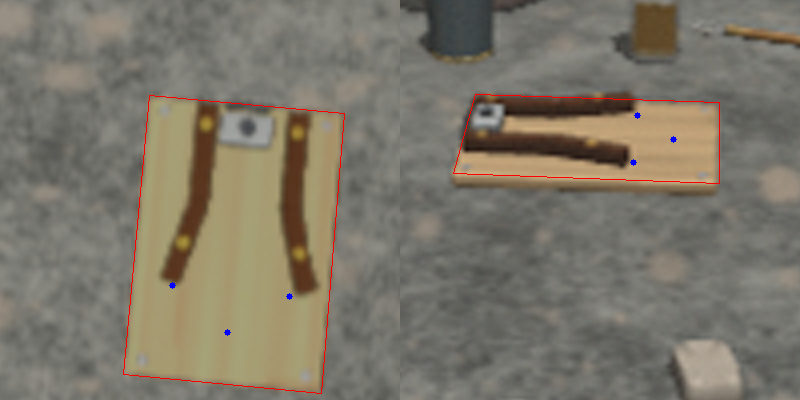

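The top view puts the nest at about (532, -119) mm with yaw -4°. The square blank is at about (588.5, 277) mm with yaw +10.5°. The rails look shifted roughly 4 mm towards -y. I'm moving above the blank.

```bash
python3 -m pendant '[[1,3,-2,-1,0.06],[1,6.5,-4,-2.5,0.12],[1,10,-6.2,-4,0.19],[1,13.5,-8.4,-5.5,0.26],[1,17,-10.6,-7,0.33],[1,20.5,-12.8,-8.5,0.4],[1,24,-15,-10,0.47],[1,27.5,-17.2,-11.5,0.53],[1,31,-19.4,-12.5,0.59],[1,33.5,-20.9,-13,0.63],[1,34.56,-21.6,-13,0.64],[1,34.56,-21.6,-13,0.64]]'
python3 - <<'E'
from workcell import robot
import cv2
s=robot.read_state();print(s["time"],s["eef_pos"],s["tcp_rot"],s["force"])
for c in("top","side"):
    a=robot.camera(c);cv2.imwrite(f"pics/{c}1.png",a)
t=cv2.imread("pics/top1.png")[110:230,100:230];s=cv2.imread("pics/side1.png")[180:300,180:310]
import numpy as np
cv2.imwrite("pics/m1.png",cv2.resize(np.hstack([t,s]),None,fx=3,fy=3,interpolation=cv2.INTER_CUBIC))
E
```

```text
time: 1.8
eef_pos: [0.5913, 0.2747, 0.1003]
tcp_rot: [-180.0, -0.0, -169.7]
force: [0.6, 0.0, 0.1]
finger_gap: 0.997
1.8 [0.59127866 0.27466162 0.10030995] [-1.79973835e+02 -2.25420211e-03 -1.69727368e+02] [0.5507746  0.01801602 0.12861827]
```

View pics/m1.png

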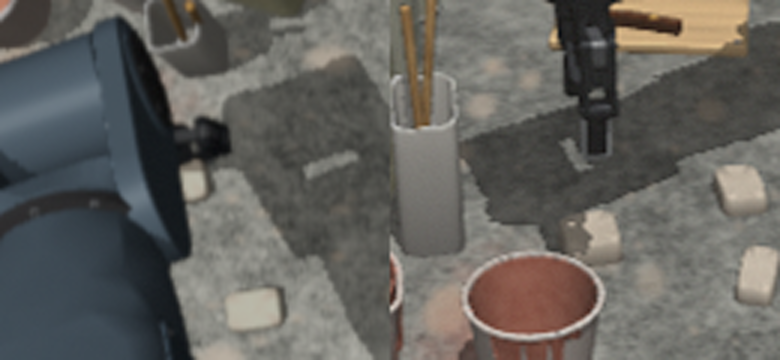

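```bash
python3 -m pendant '[[1,-0.2,0.15,-2,0],[1,-0.28,0.25,-4,0],[1,-0.28,0.25,-6,0],[1,-0.28,0.25,-6,0],[1,-0.28,0.25,-6,0],[1,-0.28,0.25,-6,0]]'
python3 - <<'E'
from workcell import robot
import cv2
from h import *
s=robot.read_state();print(s["time"],s["eef_pos"],s["tcp_rot"],s["force"])
a=robot.camera("side");r=robot.outline_of("side","blank_square")
print([(d["score"],d["at"],d["pixels"].sum()) for d in r])
p=place(np.array([[0,0.024,0.0],[0,-.024,0.],[.024,0,0],[-.024,0,0]]),.5885,.277,np.radians(10.5))
b=cv2.resize(a[200:300,190:320],None,fx=5,fy=5,interpolation=cv2.INTER_CUBIC)
for u in proj("side",p):cv2.circle(b,((u+.5-[190,200])*5).astype(int),3,(0,0,255),-1)
for u in proj("side",[s["eef_pos"]]):cv2.circle(b,((u+.5-[190,200])*5).astype(int),4,(0,255,0),-1)
cv2.imwrite("pics/m2.png",b)
E
```

```text
time: 2.4
eef_pos: [0.5859, 0.2804, 0.0424]
tcp_rot: [180.0, 0.1, -169.6]
force: [0.5, -0.3, -0.7]
finger_gap: 0.998
2.4 [0.58593595 0.28043146 0.04244533] [ 1.79976804e+02  5.15794568e-02 -1.69598100e+02] [ 0.53768351 -0.34184376 -0.70573146]
[(0.85, [260.3, 247.8], np.int64(262)), (0.24, [183.7, 280.7], np.int64(791))]
```

View pics/m2.png

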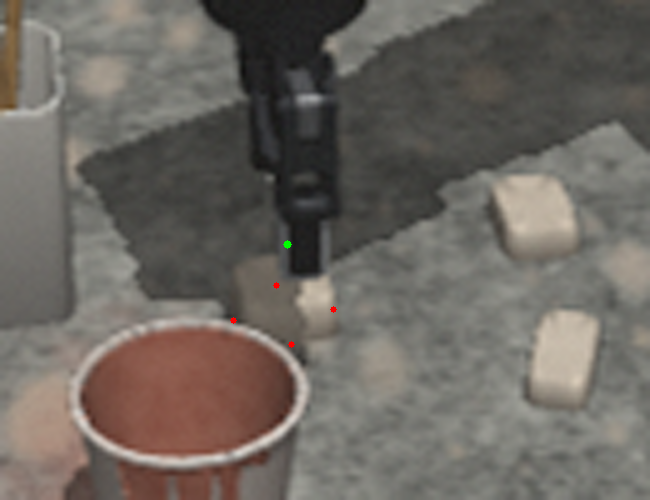

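```bash
python3 - <<'E'
from workcell import robot
import numpy as np
for k in range(6):
    robot.camera("side") if k else 0
    s=robot.read_state();print(round(s["time"],3),np.round(s["eef_pos"]*1000,2),np.round(s["tcp_rot"],2),np.round(s["force"],2),np.round(s["joint_vel"],2))
E
```

```text
2.5 [586.33 280.21  42.64] [ 1.7997e+02  9.0000e-02 -1.6961e+02] [ 0.02 -0.01  0.53] [-0.13  0.22  0.04  0.01 -0.32 -0.08]
2.55 [586.31 280.05  42.44] [ 1.7997e+02  8.0000e-02 -1.6963e+02] [ 0.02 -0.43  0.5 ] [-0.33  0.35  0.24  0.01 -0.14  0.08]
2.6 [586.24 279.91  42.19] [ 1.7998e+02  6.0000e-02 -1.6963e+02] [-0.16 -0.47 -0.36] [-0.17  0.29  0.22  0.01 -0.18 -0.05]
2.65 [586.14 279.78  41.93] [ 1.7998e+02  4.0000e-02 -1.6964e+02] [ 0.08 -0.13 -0.27] [-0.24  0.41  0.16  0.03 -0.1  -0.07]
2.7 [586.07 279.72  41.71] [ 1.7998e+02  2.0000e-02 -1.6964e+02] [ 0.8  -0.99  0.07] [-0.05  0.33  0.06  0.13 -0.03 -0.04]
2.75 [586.02 279.64  41.52] [ 1.7999e+02  1.0000e-02 -1.6965e+02] [ 0.18 -0.74  0.12] [-0.07  0.32  0.13  0.01 -0.11  0.04]
```

```bash
python3 -m pendant '[[1,0.25,-0.2,-1,0],[1,0.25,-0.2,-2,0],[1,0.25,-0.2,-3,0],[1,0.25,-0.2,-3.6,0],[1,0.25,-0.2,-4,0],[1,0.25,-0.2,-4,0],[1,0.25,-0.2,-4,0],[1,0.25,-0.2,-4,0],[1,0.25,-0.2,-4,0]]'
python3 - <<'E'
from workcell import robot
import numpy as np
s=robot.read_state();print(round(s["time"],3),np.round(s["eef_pos"]*1000,2),np.round(s["tcp_rot"],2),np.round(s["force"],2))
E
```

```text
time: 3.5
eef_pos: [0.5888, 0.2778, 0.002]
tcp_rot: [180.0, 0.1, -169.6]
force: [0.4, -0.3, 0.6]
finger_gap: 1.002
3.5 [588.77 277.78   1.98] [ 1.7998e+02  5.0000e-02 -1.6964e+02] [ 0.38 -0.28  0.57]
```

```bash
python3 -m pendant '[[0.45,0,0,0,0],[0.45,0,0,0,0],[0.45,0,0,0,0],[0.45,0,0,0,0],[0.45,0,0,0,0],[0.45,0,0,0,0],[0.45,0,0,0,0],[0.45,0,0,0,0],[0.45,0,0,0,0]]' 30
python3 - <<'E'
from workcell import robot
import numpy as np
robot.camera("side")
s=robot.read_state();print(round(s["time"],3),np.round(s["eef_pos"]*1000,2),np.round(s["tcp_rot"],2),np.round(s["force"],2),s["finger_gap"])
E
```

```text
time: 4.25
eef_pos: [0.589, 0.2778, 0.0026]
tcp_rot: [180.0, 0.1, -169.6]
force: [-0.9, -0.2, 4.6]
finger_gap: 0.533
4.3 [588.96 277.81   2.53] [ 1.7998e+02  8.0000e-02 -1.6964e+02] [-1.72 -0.65  5.87] 0.5300003049134001
```

```bash
python3 -m pendant '[[0.4,0,0,0.5,0],[0.4,0,0,1.5,0],[0.4,0,0,3,0],[0.4,0,0,5,0],[0.4,0,0,7,0],[0.4,0,0,8,0],[0.4,0,0,8,0],[0.4,0,0,8,0]]' 30
python3 - <<'E'
from workcell import robot
import numpy as np,cv2
s=robot.read_state();print(round(s["time"],3),np.round(s["eef_pos"]*1000,2),np.round(s["tcp_rot"],2),np.round(s["force"],2),s["finger_gap"])
a=robot.camera("side")
cv2.imwrite("pics/m3.png",cv2.resize(a[170:290,190:320],None,fx=5,fy=5,interpolation=cv2.INTER_CUBIC))
E
```

```text
time: 4.97
eef_pos: [0.5891, 0.2778, 0.083]
tcp_rot: [180.0, 0.1, -169.6]
force: [-0.5, -0.0, -1.8]
finger_gap: 0.531
4.967 [589.07 277.85  83.04] [ 1.7997e+02  1.3000e-01 -1.6964e+02] [-0.49 -0.04 -1.79] 0.5308103957674515
```

View pics/m3.png

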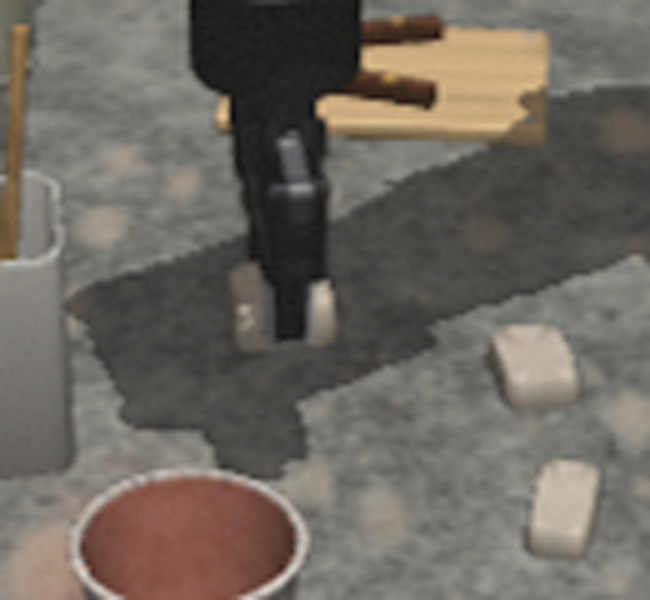

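```bash
python3 -m pendant '[[0.4,-0.6,-2,0,-0.02],[0.4,-1.7,-5.5,0,-0.05],[0.4,-2.9,-9.5,0,-0.08],[0.4,-4.1,-13.5,0,-0.11],[0.4,-5.3,-17.5,0,-0.14],[0.4,-6.5,-21.5,0,-0.17],[0.4,-7.7,-25.5,0,-0.2],[0.4,-8.9,-29.5,0,-0.22],[0.4,-10.1,-33.5,0,-0.24],[0.4,-11.2,-37,0,-0.25],[0.4,-11.8,-39,0,-0.252],[0.4,-11.9,-39.5,0,-0.252]]' 30
python3 -m pendant '[[0.4,0,0,0,0],[0.4,0,0,0,0],[0.4,0,0,0,0]]' 30
python3 - <<'E'
from workcell import robot
import numpy as np,cv2
from h import *
for c in("top","side"):
    a=robot.camera(c);cv2.imwrite(f"pics/{c}4.png",a)
    r=robot.outline_of(c,"nest");print(c,[(round(d["score"],2),np.round(d["at"],1).tolist()) for d in r[:2]])
s=robot.read_state();print(round(s["time"],3),np.round(s["eef_pos"]*1000,2),np.round(s["tcp_rot"],2),np.round(s["force"],2),s["finger_gap"])
t=cv2.imread("pics/top4.png")[130:240,240:370];b=cv2.imread("pics/side4.png")[120:230,210:340]
cv2.imwrite("pics/m4.png",cv2.resize(np.hstack([t,b]),None,fx=3,fy=3,interpolation=cv2.INTER_CUBIC))
E
```

```text
time: 6.02
eef_pos: [0.468, -0.1199, 0.0812]
tcp_rot: [180.0, -0.1, 175.7]
force: [-0.2, 0.4, -0.3]
finger_gap: 0.527
time: 6.27
eef_pos: [0.4681, -0.1189, 0.0807]
tcp_rot: [180.0, -0.1, 175.8]
force: [-0.5, 0.2, 0.2]
finger_gap: 0.535
top [(0.58, [174.0, 292.5])]
side [(0.55, [185.0, 269.3])]
6.467 [ 468.23 -119.06   81.08] [ 1.7997e+02 -8.0000e-02  1.7581e+02] [-0.28 -0.33 -0.43] 0.5341712296154887
```

View pics/m4.png

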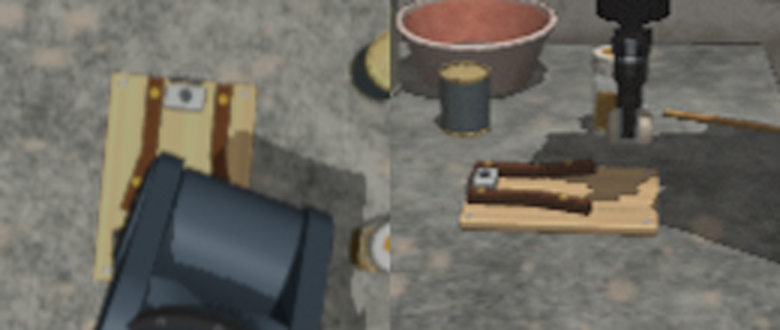

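```bash
python3 -m pendant '[[0.4,0.15,0.1,-1.5,0],[0.4,0.15,0.1,-3,0],[0.4,0.15,0.1,-4.5,0],[0.4,0.15,0.1,-5.5,0],[0.4,0.15,0.1,-6,0],[0.4,0.15,0.1,-6.2,0],[0.4,0.15,0.1,-6.2,0],[0.4,0.15,0.1,-6.2,0],[0.4,0.15,0.1,-6.2,0]]' 30
python3 - <<'E'
from workcell import robot
import numpy as np,cv2
a=robot.camera("side")
cv2.imwrite("pics/m5.png",cv2.resize(a[140:220,220:320],None,fx=6,fy=6,interpolation=cv2.INTER_CUBIC))
s=robot.read_state();print(round(s["time"],3),np.round(s["eef_pos"]*1000,2),np.round(s["tcp_rot"],2),np.round(s["force"],2),s["finger_gap"])
E
```

```text
time: 7.22
eef_pos: [0.4701, -0.1181, 0.0197]
tcp_rot: [180.0, -0.0, 175.8]
force: [-0.3, 0.0, -0.5]
finger_gap: 0.531
7.267 [ 470.08 -118.15   19.66] [ 1.7998e+02 -2.0000e-02  1.7581e+02] [-0.65 -0.21 -0.84] 0.5282022665416131
```

View pics/m5.png

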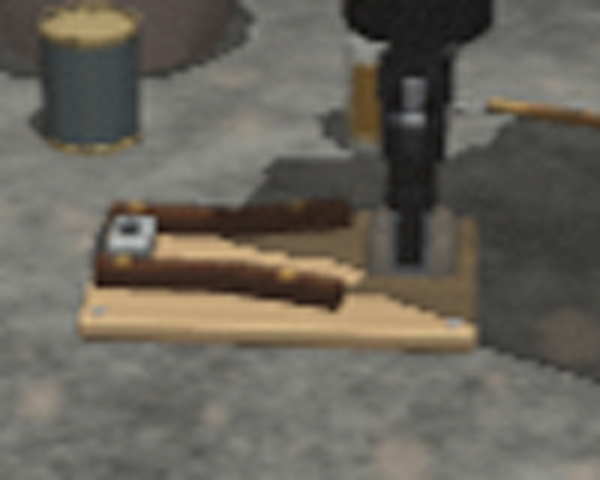

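```bash
python3 -m pendant '[[0.4,0,0,-0.15,0],[0.4,0,0,-0.3,0],[0.4,0,0,-0.4,0],[0.4,0,0,-0.45,0],[0.4,0,0,-0.5,0],[0.4,0,0,-0.5,0],[0.4,0,0,-0.5,0],[0.4,0,0,-0.5,0]]' 30
```

```text
time: 7.93
eef_pos: [0.4701, -0.1182, 0.0147]
tcp_rot: [180.0, -0.0, 175.8]
force: [1.1, -0.8, -0.2]
finger_gap: 0.529
```

```bash
python3 -m pendant '[[0.4,0,0,-0.05,0],[0.4,0,0,-0.1,0],[0.4,0,0,-0.1,0],[0.4,0,0,-0.1,0]]' 30
```

```text
time: 8.27
eef_pos: [0.4702, -0.1182, 0.0144]
tcp_rot: [180.0, -0.0, 175.8]
force: [-3.6, 1.5, 12.9]
finger_gap: 0.534
```

```bash
python3 -m pendant '[[0.53,0,0,0.03,0],[0.7,0,0,0.03,0],[0.85,0,0,0.03,0],[0.85,0,0,0.03,0],[0.85,0,0,0.03,0],[0.85,0,0,0.03,0],[0.85,0,0,1,0],[0.85,0,0,3,0],[0.85,0,0,5,0],[0.85,-1,0,6,0],[0.85,-3,0,6,0],[0.85,-5,0,6,0]]' 30
python3 - <<'E'
from workcell import robot
import numpy as np,cv2
a=robot.camera("side");cv2.imwrite("pics/side6.png",a)
r=robot.outline_of("side","blank_square");print([(round(d["score"],2),d["at"],d["pixels"].sum()) for d in r[:2]]);np.save("pics/side6m.npy",r[0]["pixels"])
cv2.imwrite("pics/m6.png",cv2.resize(a[140:220,220:320],None,fx=6,fy=6,interpolation=cv2.INTER_CUBIC))
s=robot.read_state();print(round(s["time"],3),np.round(s["eef_pos"]*1000,2),np.round(s["tcp_rot"],2),np.round(s["force"],2),s["finger_gap"])
E
```

```text
time: 9.27
eef_pos: [0.4202, -0.1183, 0.0757]
tcp_rot: [-180.0, 0.1, 175.8]
force: [-0.1, -0.4, -0.3]
finger_gap: 0.848
[(0.67, [183.4, 289.4], np.int64(176))]
9.367 [ 417.88 -117.79   74.88] [ 1.7996e+02 -1.0000e-01  1.7578e+02] [-0.23 -0.15  0.55] 0.8494909224073238
```

View pics/m6.png

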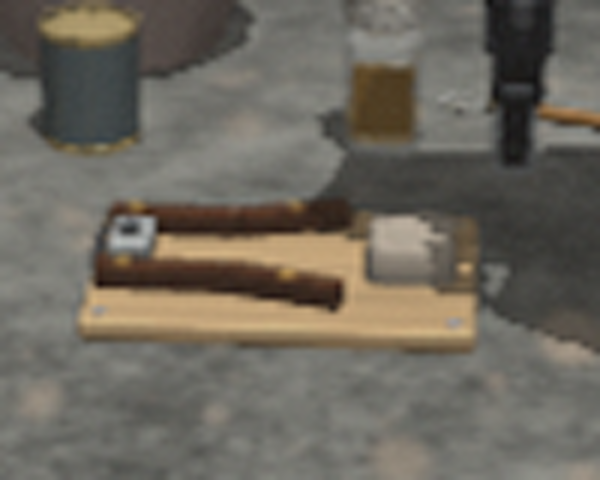

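```bash
python3 -m pendant '[[0.1,-0.6,0.4,0,0],[0.1,-0.6,0.4,-1,0],[0.1,-0.6,0.4,-2.5,0],[0.1,-0.6,0.4,-4,0],[0.1,-0.6,0.4,-5,0],[0.1,-0.6,0.4,-5.7,0],[0.1,-0.6,0.4,-5.7,0],[0.1,-0.6,0.4,-5.7,0],[0.1,-0.6,0.4,-5.7,0],[0.1,-0.6,0.4,-5.7,0]]' 30
python3 - <<'E'
from workcell import robot
import numpy as np,cv2
a=robot.camera("side");b=robot.camera("top")
cv2.imwrite("pics/m7.png",cv2.resize(np.hstack([a[140:240,220:320],b[140:240,240:340]]),None,fx=4,fy=4,interpolation=cv2.INTER_CUBIC))
s=robot.read_state();print(round(s["time"],3),np.round(s["eef_pos"]*1000,2),np.round(s["tcp_rot"],2),np.round(s["force"],2),s["finger_gap"])
E
```

```text
time: 10.2
eef_pos: [0.4123, -0.1139, 0.0185]
tcp_rot: [180.0, -0.0, 175.8]
force: [-0.4, 0.2, -0.3]
finger_gap: 0.096
10.3 [ 412.17 -113.92   18.36] [ 1.7998e+02 -5.0000e-02  1.7579e+02] [-0.15 -0.01 -0.02] 0.10024794515357233
```

View pics/m7.png

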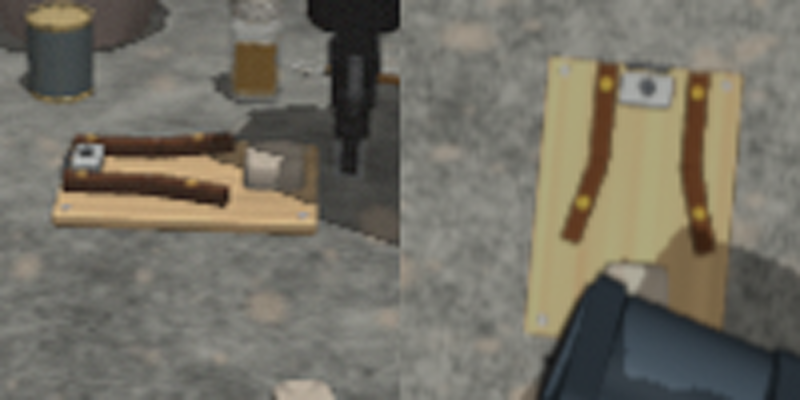

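```bash
python3 -m pendant '[[0.1,0.3,-0.02,-0.1,0],[0.1,0.7,-0.05,-0.15,0],[0.1,1.1,-0.08,-0.15,0],[0.1,1.5,-0.11,-0.15,0],[0.1,1.8,-0.13,-0.15,0],[0.1,2.1,-0.15,-0.15,0],[0.1,2.4,-0.17,-0.15,0],[0.1,2.7,-0.19,-0.15,0],[0.1,3.0,-0.21,-0.15,0],[0.1,3.3,-0.24,-0.15,0],[0.1,3.6,-0.26,-0.15,0],[0.1,3.8,-0.27,-0.15,0]]' 30
python3 - <<'E'
from workcell import robot
import numpy as np,cv2
a=robot.camera("side")
cv2.imwrite("pics/m8.png",cv2.resize(a[140:220,220:320],None,fx=6,fy=6,interpolation=cv2.INTER_CUBIC))
s=robot.read_state();print(round(s["time"],3),np.round(s["eef_pos"]*1000,2),np.round(s["tcp_rot"],2),np.round(s["force"],2),s["finger_gap"])
E
```

```text
time: 11.3
eef_pos: [0.4505, -0.1167, 0.0169]
tcp_rot: [180.0, -0.0, 175.8]
force: [0.0, 0.3, -0.2]
finger_gap: 0.102
11.35 [ 450.79 -116.71   16.9 ] [ 1.7998e+02 -3.0000e-02  1.7579e+02] [-0.25  0.76  0.28] 0.10065336547137807
```

View pics/m8.png

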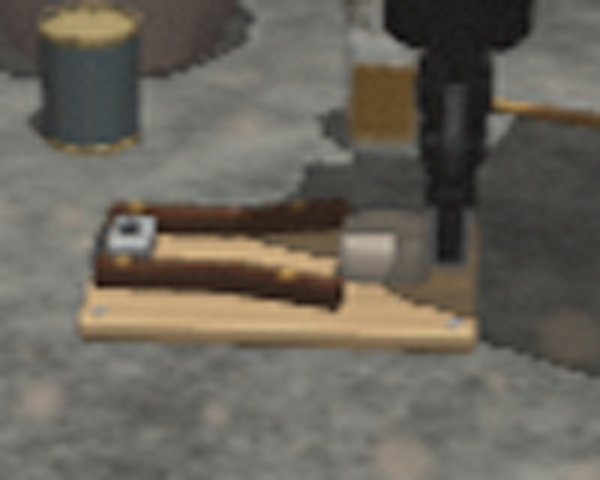

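```bash
python3 -m pendant '[[0.1,0.25,-0.02,0,0],[0.1,0.5,-0.04,0,0],[0.1,0.75,-0.05,0,0],[0.1,1.0,-0.07,0,0],[0.1,1.25,-0.09,0,0],[0.1,1.5,-0.11,0,0],[0.1,1.75,-0.125,0,0],[0.1,2.0,-0.14,0,0],[0.1,2.25,-0.16,0,0],[0.1,2.5,-0.18,0,0],[0.1,2.75,-0.2,0,0],[0.1,3.0,-0.215,0,0]]' 30
python3 -m pendant '[[0.1,0.2,-0.015,0,0],[0.1,0.4,-0.03,0,0],[0.1,0.6,-0.045,0,0],[0.1,0.8,-0.06,0,0],[0.1,1.0,-0.07,0,0]]' 30
python3 - <<'E'
from workcell import robot
import numpy as np,cv2
a=robot.camera("side");b=robot.camera("top")
cv2.imwrite("pics/m9.png",cv2.resize(np.hstack([a[140:240,220:320],b[140:240,240:340]]),None,fx=4,fy=4,interpolation=cv2.INTER_CUBIC))
s=robot.read_state();print(round(s["time"],3),np.round(s["eef_pos"]*1000,2),np.round(s["tcp_rot"],2),np.round(s["force"],2),s["finger_gap"])
E
```

```text
time: 12.35
eef_pos: [0.481, -0.1189, 0.0169]
tcp_rot: [180.0, -0.0, 175.8]
force: [-0.2, -0.1, -0.1]
finger_gap: 0.102
time: 12.77
eef_pos: [0.4912, -0.1196, 0.0169]
tcp_rot: [180.0, -0.0, 175.8]
force: [-0.8, 0.6, -0.5]
finger_gap: 0.103
12.867 [ 491.42 -119.63   16.94] [179.99  -0.   175.79] [-0.34 -0.23 -0.27] 0.09859423954511363
```

View pics/m9.png

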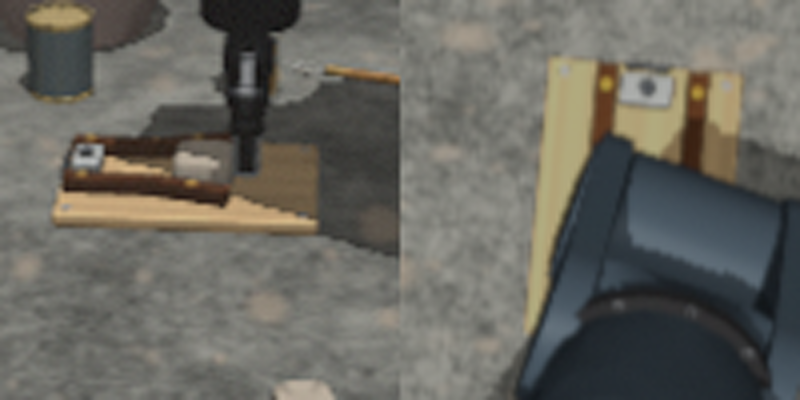

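```bash
python3 -m pendant '[[0.1,0.15,-0.01,0,0],[0.1,0.3,-0.02,0,0],[0.1,0.45,-0.03,0,0],[0.1,0.6,-0.045,0,0],[0.1,0.75,-0.055,0,0],[0.1,0.9,-0.065,0,0]]' 30
python3 -m pendant '[[0.1,0.1,-0.007,0,0],[0.1,0.2,-0.014,0,0],[0.1,0.3,-0.02,0,0],[0.1,0.4,-0.03,0,0],[0.1,0.5,-0.035,0,0],[0.1,0.6,-0.045,0,0]]' 30
```

```text
time: 13.37
eef_pos: [0.5005, -0.1203, 0.0169]
tcp_rot: [180.0, -0.0, 175.8]
force: [-0.8, 0.5, -1.0]
finger_gap: 0.098
time: 13.87
eef_pos: [0.5066, -0.1207, 0.0169]
tcp_rot: [180.0, -0.0, 175.8]
force: [-0.1, 0.1, -0.3]
finger_gap: 0.099
```

```bash
python3 -m pendant '[[0.1,0.1,-0.007,0,0],[0.1,0.2,-0.014,0,0],[0.1,0.3,-0.02,0,0],[0.1,0.4,-0.03,0,0],[0.1,0.5,-0.035,0,0],[0.1,0.6,-0.045,0,0]]' 30
python3 - <<'E'
from workcell import robot
import numpy as np,cv2
a=robot.camera("side")
cv2.imwrite("pics/m10.png",cv2.resize(a[140:220,220:320],None,fx=6,fy=6,interpolation=cv2.INTER_CUBIC))
s=robot.read_state();print(round(s["time"],3),np.round(s["eef_pos"]*1000,2),np.round(s["tcp_rot"],2),np.round(s["force"],2),s["moment"],s["finger_gap"])
E
```

```text
time: 14.37
eef_pos: [0.5127, -0.1212, 0.0169]
tcp_rot: [180.0, -0.0, 175.8]
force: [0.4, -0.5, -0.2]
finger_gap: 0.099
14.417 [ 512.91 -121.22   16.95] [179.99   0.   175.79] [-1.58  0.31  0.12] [-0.00185702  0.04817001 -0.03328118] 0.09899941298881419
```

View pics/m10.png

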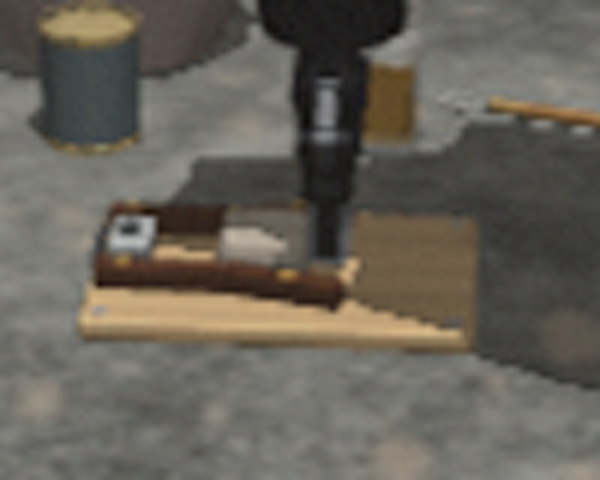

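```bash
python3 -m pendant '[[0.1,0.1,-0.007,0,0],[0.1,0.2,-0.014,0,0],[0.1,0.3,-0.02,0,0],[0.1,0.4,-0.03,0,0],[0.1,0.5,-0.035,0,0],[0.1,0.6,-0.045,0,0]]' 30
```

```text
time: 14.92
eef_pos: [0.519, -0.1217, 0.0169]
tcp_rot: [180.0, 0.0, 175.8]
force: [-0.4, 0.6, -0.2]
finger_gap: 0.104
```

```bash
python3 -m pendant '[[0.1,0.1,-0.007,0,0],[0.1,0.2,-0.014,0,0],[0.1,0.3,-0.02,0,0],[0.1,0.4,-0.03,0,0],[0.1,0.5,-0.035,0,0]]' 30
python3 - <<'E'
from workcell import robot
import numpy as np,cv2
a=robot.camera("side")
cv2.imwrite("pics/m11.png",cv2.resize(a[140:220,220:320],None,fx=6,fy=6,interpolation=cv2.INTER_CUBIC))
s=robot.read_state();print(round(s["time"],3),np.round(s["eef_pos"]*1000,2),np.round(s["tcp_rot"],2),np.round(s["force"],2),s["moment"],s["finger_gap"])
E
```

```text
time: 15.33
eef_pos: [0.5241, -0.122, 0.0169]
tcp_rot: [180.0, -0.0, 175.8]
force: [-0.3, -0.6, 0.1]
finger_gap: 0.101
15.383 [ 524.27 -122.07   16.96] [1.7999e+02 1.0000e-02 1.7579e+02] [ 1.03 -0.89 -0.36] [0.00356398 0.03605878 0.01879501] 0.09990184728649958
```

View pics/m11.png

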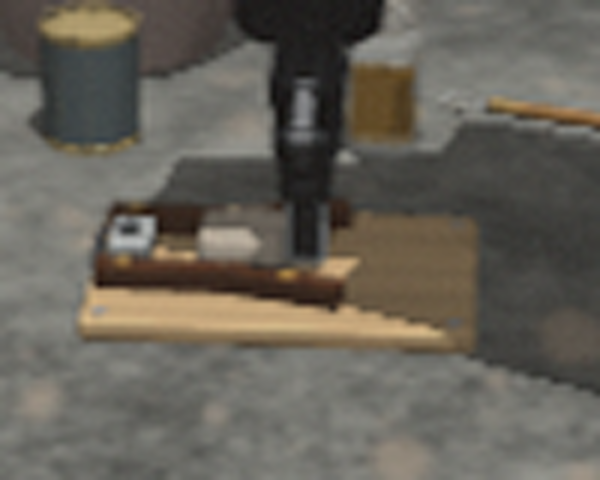

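```bash
python3 -m pendant '[[0.1,0.1,-0.007,0,0],[0.1,0.2,-0.014,0,0],[0.1,0.3,-0.02,0,0],[0.1,0.4,-0.03,0,0],[0.1,0.5,-0.035,0,0]]' 30
```

```text
time: 15.8
eef_pos: [0.5294, -0.1224, 0.017]
tcp_rot: [180.0, 0.0, 175.8]
force: [0.8, 0.6, -0.3]
finger_gap: 0.099
```

```bash
python3 -m pendant '[[0.1,0.08,-0.006,0,0],[0.1,0.16,-0.012,0,0],[0.1,0.24,-0.018,0,0],[0.1,0.3,-0.02,0,0]]' 30
```

```text
time: 16.13
eef_pos: [0.5325, -0.1226, 0.017]
tcp_rot: [180.0, 0.0, 175.8]
force: [-0.8, -0.1, -0.9]
finger_gap: 0.096
```

```bash
python3 -m pendant '[[0.1,0.05,-0.004,0,0],[0.1,0.1,-0.007,0,0],[0.1,0.15,-0.01,0,0],[0.1,0.2,-0.014,0,0]]' 30
python3 - <<'E'
from workcell import robot
import numpy as np,cv2
a=robot.camera("side")
cv2.imwrite("pics/m12.png",cv2.resize(a[140:220,220:320],None,fx=6,fy=6,interpolation=cv2.INTER_CUBIC))
s=robot.read_state();print(round(s["time"],3),np.round(s["eef_pos"]*1000,2),np.round(s["tcp_rot"],2),np.round(s["force"],2),s["moment"],s["finger_gap"])
E
```

```text
time: 16.47
eef_pos: [0.5345, -0.1228, 0.017]
tcp_rot: [180.0, 0.0, 175.8]
force: [-0.5, 0.9, 0.0]
finger_gap: 0.102
16.517 [ 534.58 -122.78   16.98] [1.7999e+02 2.0000e-02 1.7579e+02] [-0.23  0.89  0.31] [ 0.0417191  -0.00032541  0.01757272] 0.09914338316773755
```

View pics/m12.png

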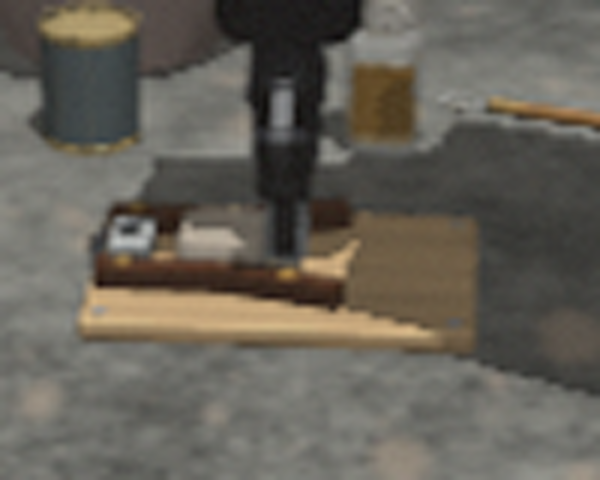

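```bash
python3 -m pendant '[[0.1,0.06,-0.004,0,0],[0.1,0.12,-0.008,0,0],[0.1,0.18,-0.012,0,0],[0.1,0.25,-0.018,0,0]]' 30
```

```text
time: 16.85
eef_pos: [0.5371, -0.1229, 0.017]
tcp_rot: [180.0, 0.0, 175.8]
force: [-0.7, 0.2, 0.3]
finger_gap: 0.099
```

```bash
python3 -m pendant '[[0.1,0.05,-0.004,0,0],[0.1,0.1,-0.007,0,0],[0.1,0.15,-0.01,0,0]]' 30
```

```text
time: 17.1
eef_pos: [0.5387, -0.123, 0.017]
tcp_rot: [180.0, 0.0, 175.8]
force: [0.5, 0.5, 0.6]
finger_gap: 0.098
```

```bash
python3 -m pendant '[[0.1,0.03,-0.002,0,0],[0.1,0.06,-0.004,0,0],[0.1,0.1,-0.007,0,0]]' 30
```

```text
time: 17.35
eef_pos: [0.5397, -0.1231, 0.0169]
tcp_rot: [180.0, 0.0, 175.8]
force: [-0.4, -0.6, 0.9]
finger_gap: 0.097
```

```bash
python3 -m pendant '[[0.1,0.03,-0.002,0,0],[0.1,0.06,-0.004,0,0],[0.1,0.1,-0.007,0,0]]' 30
```

```text
time: 17.6
eef_pos: [0.5407, -0.1232, 0.017]
tcp_rot: [180.0, 0.0, 175.8]
force: [-0.7, 1.2, -0.4]
finger_gap: 0.103
```

```bash
python3 -m pendant '[[0.1,0.03,-0.002,0,0],[0.1,0.06,-0.004,0,0],[0.1,0.1,-0.007,0,0]]' 30
```

```text
time: 17.85
eef_pos: [0.5417, -0.1232, 0.0169]
tcp_rot: [180.0, 0.0, 175.8]
force: [-0.9, 1.0, 0.5]
finger_gap: 0.102
```

```bash
python3 -m pendant '[[0.1,0.03,-0.002,0,0],[0.1,0.06,-0.004,0,0],[0.1,0.08,-0.006,0,0]]' 30
```

```text
time: 18.1
eef_pos: [0.5425, -0.1233, 0.017]
tcp_rot: [180.0, 0.0, 175.8]
force: [-0.7, 0.7, 0.1]
finger_gap: 0.102
```

```bash
python3 -m pendant '[[0.1,0.02,-0.001,0,0],[0.1,0.04,-0.003,0,0],[0.1,0.06,-0.004,0,0]]' 30
python3 - <<'E'
from workcell import robot
import numpy as np,cv2
a=robot.camera("side")
cv2.imwrite("pics/m13.png",cv2.resize(a[140:220,220:320],None,fx=6,fy=6,interpolation=cv2.INTER_CUBIC))
s=robot.read_state();print(round(s["time"],3),np.round(s["eef_pos"]*1000,2),np.round(s["tcp_rot"],2),np.round(s["force"],2),s["moment"],s["finger_gap"])
E
```

```text
time: 18.35
eef_pos: [0.5431, -0.1233, 0.017]
tcp_rot: [180.0, 0.0, 175.8]
force: [-0.7, 0.3, 0.6]
finger_gap: 0.102
18.4 [ 543.19 -123.37   16.96] [1.7999e+02 1.0000e-02 1.7579e+02] [-0.62  0.39  0.69] [0.09009707 0.08773191 0.04938476] 0.10145935707805653
```

View pics/m13.png

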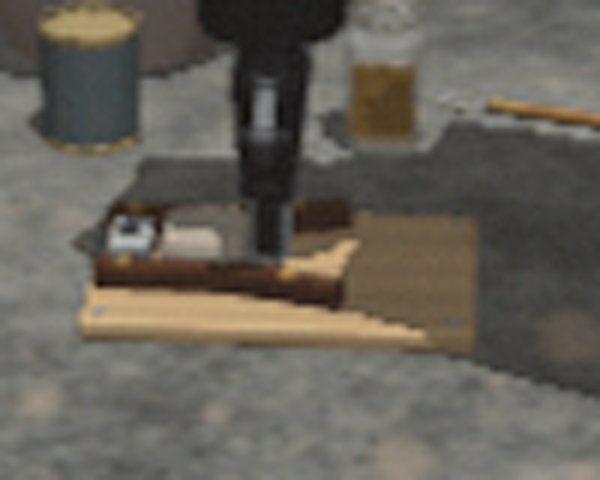

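```bash
python3 -m pendant '[[0.1,0.02,-0.001,0,0],[0.1,0.04,-0.003,0,0],[0.1,0.06,-0.004,0,0]]' 30
```

```text
time: 18.65
eef_pos: [0.5438, -0.1234, 0.017]
tcp_rot: [180.0, 0.0, 175.8]
force: [0.0, 1.0, 0.3]
finger_gap: 0.102
```

```bash
python3 -m pendant '[[0.1,0.02,-0.001,0,0],[0.1,0.04,-0.003,0,0],[0.1,0.06,-0.004,0,0]]' 30
```

```text
time: 18.9
eef_pos: [0.5444, -0.1234, 0.017]
tcp_rot: [180.0, 0.0, 175.8]
force: [0.0, 0.2, 0.2]
finger_gap: 0.103
```

```bash
python3 -m pendant '[[0.1,0.02,-0.001,0,0],[0.1,0.04,-0.003,0,0],[0.1,0.06,-0.004,0,0]]' 30
```

```text
time: 19.15
eef_pos: [0.545, -0.1235, 0.0169]
tcp_rot: [180.0, 0.0, 175.8]
force: [-1.3, 0.2, 0.6]
finger_gap: 0.102
```

```bash
python3 -m pendant '[[0.1,0.02,-0.001,0,0],[0.1,0.04,-0.003,0,0],[0.1,0.06,-0.004,0,0]]' 30
```

```text
time: 19.4
eef_pos: [0.5457, -0.1235, 0.017]
tcp_rot: [180.0, 0.0, 175.8]
force: [-1.2, -0.1, -0.1]
finger_gap: 0.099
```

```bash
python3 -m pendant '[[0.1,0.02,-0.001,0,0],[0.1,0.04,-0.003,0,0],[0.1,0.06,-0.004,0,0]]' 30
```

```text
time: 19.65
eef_pos: [0.5463, -0.1236, 0.017]
tcp_rot: [180.0, 0.0, 175.8]
force: [-0.0, 0.9, 0.4]
finger_gap: 0.097
```

```bash
python3 -m pendant '[[0.1,0.02,-0.001,0,0],[0.1,0.04,-0.003,0,0],[0.1,0.06,-0.004,0,0]]' 30
```

```text
time: 19.9
eef_pos: [0.5468, -0.1236, 0.0169]
tcp_rot: [180.0, -0.0, 175.8]
force: [-1.1, 0.3, 0.3]
finger_gap: 0.102
```

```bash
python3 -m pendant '[[0.1,0.02,-0.001,0,0],[0.1,0.04,-0.003,0,0],[0.1,0.06,-0.004,0,0]]' 30
python3 - <<'E'
from workcell import robot
import numpy as np,cv2
a=robot.camera("side");b=robot.camera("top")
cv2.imwrite("pics/m14.png",cv2.resize(np.hstack([a[150:210,230:300],b[150:210,270:340]]),None,fx=5.7,fy=5.7,interpolation=cv2.INTER_CUBIC))
for k in range(4):
    robot.camera("side");s=robot.read_state();print(round(s["time"],3),np.round(s["eef_pos"]*1000,2),np.round(s["force"],2))
E
```

```text
time: 20.15
eef_pos: [0.5471, -0.1235, 0.0169]
tcp_rot: [180.0, -0.1, 175.8]
force: [-3.3, 0.2, 3.0]
finger_gap: 0.097
20.3 [ 547.1  -123.57   16.89] [-3.66  0.37  2.22]
20.35 [ 547.13 -123.54   16.87] [-3.77  1.74  2.51]
20.4 [ 547.14 -123.54   16.87] [-4.16  0.47  2.83]
20.45 [ 547.18 -123.56   16.87] [-3.95  1.56  2.49]
```

View pics/m14.png

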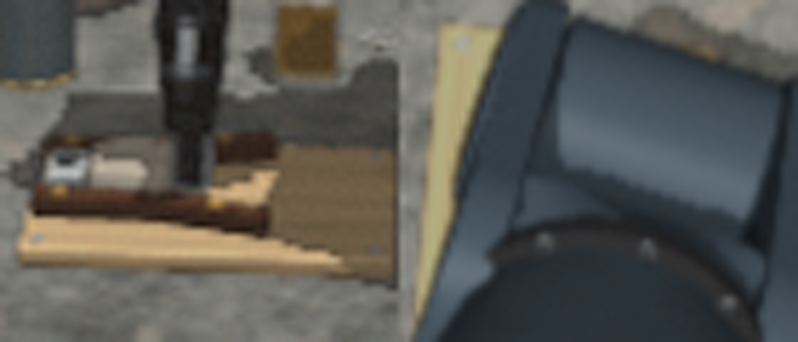

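```bash
python3 -m pendant '[[0.1,0.02,-0.001,0,0],[0.1,0.04,-0.003,0,0],[0.1,0.06,-0.004,0,0]]' 30
```

```text
time: 20.7
eef_pos: [0.5474, -0.1235, 0.0168]
tcp_rot: [180.0, -0.1, 175.8]
force: [-6.3, 0.6, 4.2]
finger_gap: 0.102
```

```bash
python3 -m pendant '[[0.1,0.03,-0.002,0,0],[0.1,0.06,-0.004,0,0],[0.1,0.06,-0.004,0,0]]' 30
```

```text
time: 20.95
eef_pos: [0.5475, -0.1235, 0.0168]
tcp_rot: [180.0, -0.2, 175.8]
force: [-6.1, -0.4, 5.5]
finger_gap: 0.102
```

```bash
python3 -m pendant '[[0.1,0.03,-0.002,0.01,0],[0.1,0.07,-0.005,0.02,0],[0.1,0.08,-0.006,0.02,0],[0.1,0.08,-0.006,0.02,0]]' 30
```

```text
time: 21.28
eef_pos: [0.5476, -0.1235, 0.0169]
tcp_rot: [180.0, -0.3, 175.8]
force: [-6.6, 0.6, 4.3]
finger_gap: 0.101
```

```bash
python3 -m pendant '[[0.1,0.06,-0.004,0.01,0],[0.1,0.12,-0.008,0.02,0],[0.1,0.12,-0.008,0.02,0],[0.1,0.12,-0.008,0.02,0]]' 30
```

```text
time: 21.62
eef_pos: [0.5478, -0.1234, 0.0169]
tcp_rot: [179.9, -0.4, 175.8]
force: [-8.0, 0.0, 5.3]
finger_gap: 0.099
```

```bash
python3 -m pendant '[[0.1,0.08,-0.006,0.01,0],[0.1,0.15,-0.01,0.02,0],[0.1,0.15,-0.01,0.02,0],[0.1,0.15,-0.01,0.02,0]]' 30
python3 - <<'E'
from workcell import robot
import numpy as np
for k in range(4):
    robot.camera("side");s=robot.read_state();print(round(s["time"],3),np.round(s["eef_pos"]*1000,2),np.round(s["force"],2),s["moment"])
E
```

```text
time: 21.95
eef_pos: [0.548, -0.1234, 0.0169]
tcp_rot: [179.9, -0.6, 175.8]
force: [-11.0, 0.1, 6.2]
finger_gap: 0.1
22.0 [ 548.04 -123.36   16.88] [-9.96 -0.78  6.16] [-0.02749696  1.64336059 -0.01862635]
22.05 [ 548.04 -123.36   16.88] [-9.99 -0.54  7.01] [-2.04794793e-04  1.60611056e+00 -3.93540555e-02]
22.1 [ 548.02 -123.36   16.88] [-10.52   0.48   7.51] [ 0.04279658  1.69448395 -0.01334443]
22.15 [ 548.03 -123.36   16.89] [-11.21   0.18   6.09] [-0.0376556   1.71779923 -0.01567207]
```

```bash
python3 -m pendant '[[0.1,0.13,-0.01,0.02,0],[0.1,0.13,-0.01,0.02,0],[0.1,0.13,-0.01,0.02,0],[0.1,0.13,-0.01,0.02,0],[0.1,0.13,-0.01,0.02,0],[0.1,0.13,-0.01,0.02,0],[0.1,0.13,-0.01,0.02,0]]' 30
python3 - <<'E'
from workcell import robot
import numpy as np
for k in range(10):
    robot.camera("side");s=robot.read_state();print(round(s["time"],3),np.round(s["eef_pos"]*1000,2),np.round(s["force"],2))
E
```

```text
time: 22.73
eef_pos: [0.548, -0.1234, 0.0169]
tcp_rot: [179.9, -0.8, 175.8]
force: [-9.8, -0.2, 6.5]
finger_gap: 0.098
22.783 [ 548.04 -123.35   16.91] [-10.74   0.02   7.61]
22.833 [ 548.03 -123.36   16.91] [-10.44   0.52   7.45]
22.883 [ 548.04 -123.35   16.92] [-11.51   0.53   6.71]
22.933 [ 548.04 -123.35   16.92] [-10.78  -0.27   7.17]
22.983 [ 548.04 -123.36   16.9 ] [-10.65   0.     6.26]
23.033 [ 548.01 -123.35   16.9 ] [-9.7  -0.32  7.84]
23.083 [ 548.01 -123.35   16.91] [-10.38   0.39   7.77]
23.133 [ 548.04 -123.38   16.93] [-9.73  0.3   7.08]
23.183 [ 548.03 -123.36   16.91] [-10.48   0.23   7.42]
23.233 [ 548.02 -123.35   16.92] [-10.91  -0.53   6.72]
```

```bash
python3 -m pendant '[[0.1,0.13,-0.01,0.04,0],[0.1,0.13,-0.01,0.06,0],[0.1,0.13,-0.01,0.08,0]]' 30
python3 - <<'E'
from workcell import robot
import numpy as np
for k in range(4):
    robot.camera("side");s=robot.read_state();print(round(s["time"],3),np.round(s["eef_pos"]*1000,2),np.round(s["force"],2),np.round(s["tcp_rot"],2))
E
```

```text
time: 23.48
eef_pos: [0.548, -0.1233, 0.0172]
tcp_rot: [179.9, -0.9, 175.8]
force: [-7.8, 0.6, 0.9]
finger_gap: 0.103
23.533 [ 547.99 -123.24   17.16] [-7.48 -0.55  1.14] [179.86  -0.94 175.82]
23.583 [ 548.   -123.25   17.14] [-8.01  0.3   0.31] [179.86  -0.94 175.81]
23.633 [ 547.97 -123.25   17.09] [-8.43 -0.04  0.99] [179.86  -0.94 175.81]
23.683 [ 548.   -123.25   17.1 ] [-8.1   0.18  1.  ] [179.87  -0.94 175.82]
```

```bash
python3 -m pendant '[[0.1,0.14,-0.01,0.04,0],[0.1,0.18,-0.012,0.06,0],[0.1,0.18,-0.012,0.06,0]]' 30
python3 - <<'E'
from workcell import robot
import numpy as np
for k in range(4):
    robot.camera("side");s=robot.read_state();print(round(s["time"],3),np.round(s["eef_pos"]*1000,2),np.round(s["force"],2),np.round(s["tcp_rot"],2))
E
```

```text
time: 23.93
eef_pos: [0.5482, -0.1232, 0.0171]
tcp_rot: [179.8, -1.2, 175.8]
force: [-9.5, -0.2, 2.7]
finger_gap: 0.102
23.983 [ 548.18 -123.16   17.11] [-10.63  -0.07   3.57] [179.84  -1.17 175.82]
24.033 [ 548.16 -123.19   17.09] [-9.93 -0.57  2.64] [179.84  -1.17 175.82]
24.083 [ 548.16 -123.18   17.09] [-10.15  -0.66   2.25] [179.83  -1.17 175.82]
24.133 [ 548.18 -123.19   17.13] [-10.5   -1.11   2.5 ] [179.84  -1.16 175.82]
```

```bash
python3 - <<'E'
from workcell import robot
import numpy as np
F=[]
for k in range(26):
    a=robot.camera("side" if k%2 else "top");s=robot.read_state();F.append(s["force"])
F=np.array(F);print(s["time"],F.mean(0),F.min(0),F.max(0),s["eef_pos"]*1000,s["tcp_rot"],s["moment"])
E
```

```text
25.4333 [-9.80719923 -0.43500148  2.80153035] [-10.49962963  -1.29781815   1.8092452 ] [-8.31345927  0.30941565  3.91729155] [ 548.16927566 -123.1865226    17.12461302] [179.83703931  -1.16431464 175.81775903] [-0.08987315  1.57488319 -0.05636896]
```

Mean push was 9.8 N over 1.3 s. I'm backing away straight to the rear, then lifting.

```bash
python3 -m pendant '[[0.1,-0.05,0.004,0.02,0],[0.1,-0.15,0.01,0.02,0],[0.1,-0.4,0.03,0.03,0],[0.1,-0.8,0.06,0.05,0],[0.1,-1.5,0.11,0.1,0],[0.1,-2.5,0.18,0.1,0],[0.1,-3.5,0.25,0.1,0],[0.1,-4.5,0.32,0.3,0],[0.1,-5.5,0.39,1.5,0],[0.1,-6.5,0.4,3.5,0],[0.1,-8,0.4,6,0],[0.1,-9.5,0.4,8.5,0]]' 30
python3 -m pendant '[[0.1,-1.5,2,3,0],[0.1,-3,5,5,0],[0.1,-4.5,9,8,0],[0.1,-6,13,10,0],[0.1,-6.5,17,12,0],[0.1,-6.5,21,13,0],[0.1,-6.5,25,13,0],[0.1,-6.5,29,13,0],[0.1,-6.5,31,13,0],[0.1,-6.5,31,13,0]]' 30
python3 - <<'E'
from meas import *
a=robot.camera("side");b=robot.camera("top")
cv2.imwrite("pics/side9.png",a);cv2.imwrite("pics/top9.png",b)
cv2.imwrite("pics/m15.png",cv2.resize(np.hstack([a[150:220,230:310],b[145:215,260:340]]),None,fx=5,fy=5,interpolation=cv2.INTER_CUBIC))
s=robot.read_state();print(s["time"],s["eef_pos"],s["force"])
for c in("top","side"):
    for q in("blank_square","stop","tin","jar","blank_oblong","blank_narrow"):
        r=robot.outline_of(c,q);print(c,q,[(round(d["score"],2),np.round(d["at"],1).tolist(),int(d["pixels"].sum())) for d in r[:2]])
        if q=="blank_square" and r:
            x=fit(SQ+[0,0,.012],[tgt_mask(c,r[0]["pixels"])],[.578,-.125,-.07]).x;print("fit",np.round(x[:2]*1000,1),np.degrees(x[2]))
E
```

```text
time: 26.43
eef_pos: [0.452, -0.119, 0.1028]
tcp_rot: [179.8, -1.2, 175.8]
force: [-0.0, 0.5, 0.6]
finger_gap: 0.097
time: 27.27
eef_pos: [0.3864, 0.1954, 0.2331]
tcp_rot: [179.7, -1.1, 176.1]
force: [-0.0, -0.8, 0.8]
finger_gap: 0.104
27.3667 [0.38640964 0.19160464 0.23255846] [-0.60570182 -0.41662825 -0.29334053]
top blank_square [(0.5, [173.5, 304.0], 297)]
fit [ 582.3 -126.3] -4.5159695343445545
top stop [(0.63, [161.4, 302.4], 90)]
top tin [(0.61, [148.4, 368.6], 467)]
top jar [(0.91, [211.7, 371.2], 392)]
top blank_oblong [(0.73, [214.3, 183.9], 256), (0.66, [211.4, 369.3], 391)]
top blank_narrow [(0.69, [212.5, 143.5], 194)]
side blank_square [(0.61, [176.8, 253.3], 131)]
fit [ 577.3 -152.7] 0.7639165504718097
side stop []
side tin [(0.94, [155.1, 237.6], 394), (0.41, [273.0, 303.7], 239)]
side jar [(0.82, [147.5, 282.3], 416)]
side blank_oblong [(0.77, [242.1, 297.6], 229)]
side blank_narrow [(0.58, [271.9, 298.9], 291), (0.19, [180.3, 240.8], 29)]
```

View pics/m15.png

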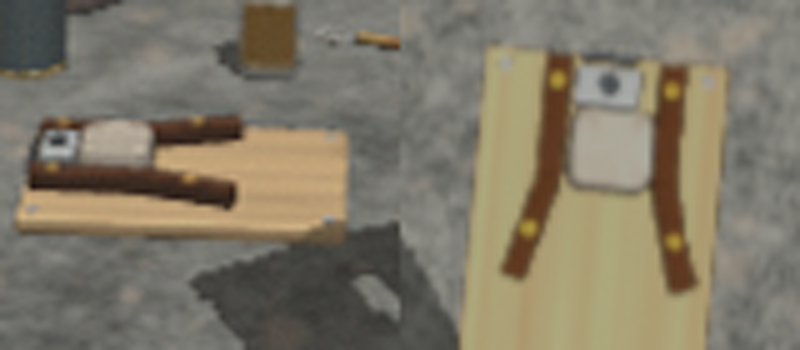

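View pics/top9.png

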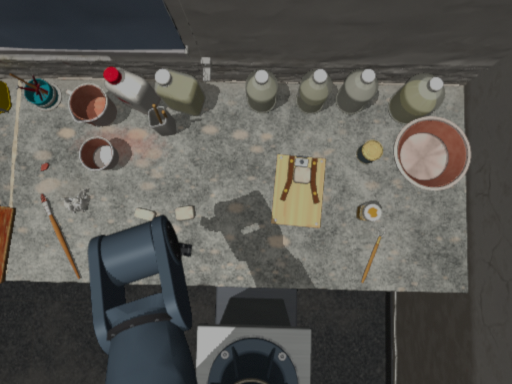

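```bash
python3 - <<'E'
import cv2,numpy as np
for c,rs in(("top",[(135,165,350,385),(195,225,350,390),(200,225,130,200)]),("side",[(135,170,220,255),(130,168,270,300),(230,285,285,320)])):
    a=cv2.imread(f"pics/{c}0.png").astype(int);b=cv2.imread(f"pics/{c}9.png").astype(int)
    for r in rs:print(c,np.abs(a-b)[r[0]:r[1],r[2]:r[3]].mean())
from workcell import robot
print(robot.close_job(),robot.read_state()["time"])
E
```

```text
top 5.601587301587301
top 5.77
top 12.636952380952382
side 2.259591836734694
side 2.254093567251462
side 4.268571428571429
the job is handed in; nothing more can be done
the job is handed in; nothing more can be done
```

I set the square blank on the apron and released it. I then pushed it with the nearly shut fingers between the rails until it met the stop at about TCP x = 547 mm. I handed the job in at about 27 s.

- **Push force:** the final hold averaged 9.8 N over 1.3 s, and the highest reading along the push was about 11.5 N. Before that I held about 10.5 N for 1.3 s, but with 6–8 N pressing downward. The fore-and-aft push fell to about 8 N when I eased that off, so I raised it to about 10 N again for the final hold. No force above about 1.5 N showed up while it passed between the rails.
- **Setting down:** the blank met the deck with about 13 N of vertical force before I released it.
- **Blank position:** the last top picture shows it flush and straight against the stop. Its fitted yaw is -4.5°, against about -4.2° for the nest. The side-camera fit disagreed (577, -153 mm), but the rail hid part of the blank there, so I did not use it.
- **Other objects:** the tin, jar and both other blanks look unmoved in the before and after pictures. Most detections agree within about 3 pixels; the narrow blank's side-view centre differed by about 5 pixels, which I put down to network noise. The image difference was largest near the two blanks in the top view (12.6). I took that to be the arm's changed position and shadow, but did not check it separately.
- **Arm:** it backed straight off and finished well clear, touching nothing.

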